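# Empty the spent-bit cup into the bolted disposal safe

## Task

Draw the bolt of the yellow disposal safe, take the blue pouring cup by its handle, press the sprung flap open with the cup's lip and tip all four spent bits through into the safe. Then stand the empty cup back upright where it stood, and shoot the bolt fully home again so that the closed flap is locked. Leave the other things on the bench where they are.

Things in the scene. Friction and masses are not known exactly. Their poses are not given: they have to be found in the camera images.
- safe: Yellow sheet-steel disposal safe, screwed down: 160 deep (x) x 200 wide (y) x 185 mm high, hollow. Origin: centre of its underside; it faces its own -x, z up. The front wall is upright at x = -80 mm up to z = 105; above it a flat face slopes back at 58 degrees from level to x = -30, z = 185 mm. That face has the flapped port and, to its -y side, a barrel bolt
- port (a point): Centre of the port, on the outer surface of the sloping face: x = -55, y = 30, z = 146 mm in the safe's frame. The opening is 104 mm wide, y = -22 to +82 mm; its sill (lower edge) is at x = -75, z = 113 mm, its upper edge at x = -34, z = 178 mm. Below the sill the safe is hollow down to its floor
- flap (a joint): One-way aluminium flap, 74 x 100 x 3 mm, filling the port, hinged along its upper edge. 0 = shut, flush with the face; it opens only inward, the lower edge swinging in, up to 1.25 rad. A spring shuts it: at the lower edge about 1 N starts it, 2 N hold it at 1 rad. On its outer face at y = -12 mm (the bolt's side) a keeper loop stands out 17 mm
- bolt (a joint): Barrel bolt beside the port. 0 = shot: its tongue lies in the flap's keeper and the flap cannot be pressed open; it is drawn along the safe's -y, 0.028 m = fully drawn, free of the keeper from 0.018 m on. About 2 N slide it and it stays where it is left. Its tongue belongs in the keeper only while the flap is shut
- bolt_knob (a point): Middle of the bolt's red knob, 15 mm across and 18 mm long, on a stem square to the sloping face; 42 mm off that face (the knob's end 51 mm). It moves with the bolt; at bolt = 0 it is at x = -99, y = -52, z = 154 mm in the safe's frame. Rails beside the stem stand 13 mm off the face, from y = -30 to -94 mm
- cup: Blue steel cup, rounded back, sloping pouring lip, black loop handle. Origin: on the centre-line of its underside; x points to the lip, z up. x = -94 (handle) to +62 mm (lip); body 64 mm wide; rim 54 mm high, 47 mm at the lip; walls 3 mm. The floor is flat from x = -37 to +13, then a ramp climbs at 20 degrees to the lip. 0.13 kg. Starts on the bench with the bits in it, lip roughly toward the safe
- cup_lip (a point): Middle of the lip's edge, 54 mm wide: x = 62, y = 0, z = 21.5 mm in the cup's frame. Tipped 50 degrees or more nose down the bits slide out over it; within 10 degrees of level they stay in
- cup_handle (a point): Middle of the handle's upper bar: x = -66, y = 0, z = 46.5 mm in the cup's frame. The bar runs along x from -40 to -93 mm, is 14 mm wide (y) with flat upright sides and 11 mm thick; 23 mm of free space below it inside the loop
- bit0: Spent broken drill stub, steel rod 9 mm across, 28 mm long (along its x); origin at its middle; starts in the cup. Like all bits 14 g and smooth (friction about 0.3)
- bit1: Spent driver bit, hexagon 8 mm across flats, 28 mm long (along its x); origin at its middle; starts in the cup
- bit2: Spent broken drill stub like bit0; starts in the cup
- bit3: Spent driver bit like bit1; starts in the cup
- bit_case: Bystander: closed red drill-bit case, 64 x 115 x 35 mm, lying at the back of the bench; origin at the centre of its underside
- chuck_key: Bystander: steel T-shaped drill chuck key, 60 x 70 x 18 mm, near the bench's front edge; origin at the centre of its underside
- tape_measure: Bystander: yellow and black tape measure, 39 x 86 x 60 mm; origin at the centre of its underside
- jar_nails: Bystander: small jar of nails with a red lid, 62 mm across, 82 mm high; at the back of the bench; origin at the centre of its underside

How it is judged:
By the outcome, as a careful person would: the job done as asked, in the order asked, and still so for the second after the job is handed in, with the robot touching nothing.
It also fails if it takes over 67 s, if anything falls off the work surface, if the arm or the gripper's body presses on something with over 40 N, if the wrist force passes 120 N, or if a joint passes its speed limit or range.

## Robot

A 7-joint arm with a two-finger parallel gripper is mounted at the origin on a cart in front of the work surface, level with it; the furniture and walls round the work are solid. World frame = base frame: x ahead of the robot, y to its left, z up, the work surface at z = 0. Lengths are in m, angles in rad, forces in N, time in s.
With the tool pointing down it reaches from about 0.425 to 0.875 m from the base axis. Payload 4.7 kg.
Tool frame: the origin (TCP) lies midway between the tips of the shut fingers; the grasp point (between the pads) lies 19 mm behind it; z points along the fingers, y is the line along which they close (so a half turn about z gives the same grasp; the last joint's range is limited). The gripper opens to 87 mm and grips with 3 to 60 N. Pads are 19 mm wide; open, the fingers measure 117 mm over their backs; the gripper's body (75 mm by 190 mm) begins 51 mm behind the grasp point.
Start: joints at [-1.235, 0.321, -0.07, 1.45, 0.023, 1.371, -0.057], TCP at [0.206, 0.617, 0.197] pointing down, gripper open.
Joint ranges: [-2.86, 2.86], [-0.3, 2.09], [-1.38, 1.24], [0.06, 2.45], [-1.56, 4.7], [0.09, 2.05], [-2.69, 2.69]. Speed limits (rad/s): [2.57, 2.57, 3.14, 3.14, 3.14, 3.14, 3.14].

## Interface

Orientations are given as a rotation vector (axis times angle).
In Python, from bench import ctrl, get_image, calibration gives the robot as it stands.
- The arm moves only by the tool apply_moves, never from a script. Its arguments are lists of equal length, an entry for each row: "dp": the shift along the tool's x, y, z in m, a list of three; "twist": the turn, a rotation vector about the tool's x, y, z in rad, a list of three; "fingers": the closure, from 0 (fully open) to 1 (shut). In form: {"dp": [[dx, dy, dz], ...], "twist": [[ax, ay, az], ...], "fingers": [fingers, ...]}. A call has 1 to 10 rows; each row shifts and turns the commanded pose from where the row before left it, along the tool's axes as they then stand; what a row does not reach is not made up. A row lasts 1/10 s, in which the tool goes at most 50 mm and 8.59 degrees, less where a joint would pass 70% of its speed; a pose out of reach is approached as far as the arm can. A call is refused whole if a number of a shift passes 0.05 or a number of a turn 0.15, either way. A call with a gripper value outside its range is refused whole. The fingers move at their own pace and stop on an object; "newtons" is the grip in N (left out, the last holds). Time passes only in rows, so rows that do not move let the fingers close. It gives the time, the measured TCP pose, the force, the opening and the grip force at its end, in the units of the state.
- ctrl.get_state(): the state, without advancing time (a new reading comes with each control period).
- get_image(name): name is "scene" or "top" or "wrist"; returns the picture (480x640x3 uint8, red, green, blue); there is no depth.
- calibration(name): a dict with "fx", "fy", "cx", "cy" (pixels), "eye" and "attitude" of the camera in the world; the wrist camera has in their place "hand_eye" (4x4, takes a point from camera to tool coordinates, whose origin is the TCP and whose axes are the flange's). Camera axes: x right, y up, looking along -z (the intrinsics and any distortion apply to the point x, -y, -z); pixel columns grow to the right and rows downward; lengths in m; the calibration is good to about 2 mm. A picture is of the moment at which its call begins: read the wrist's pose just before it. calibration takes no time and is no camera call.
- ctrl.close_job(): hands the job in; it is judged then, once.
The state is a dict: "time": time; "joint_positions": joint angles; "qd": joint speeds; "joint_torque": joint torques, N m; "position": TCP position; "tool_rot": TCP orientation; "ft_force": force on the tool from outside, world axes, zero at the start; "torque": the same for the moment, N m; "grip_width": opening from 0.0 (shut) to 1.0 (fully open); "grip_force": force on a finger pad.
Only numpy, scipy, OpenCV 4.12 (cv2) and the standard library are available. Lean on these libraries where they do the work, as an engineer would, in place of code of your own. Each camera call takes 0.05 s, during which the arm holds its last target. There are 200 camera calls.

## Working session

There is one attempt and no reset: what is moved stays moved. The work goes in short steps, Python scripts to look and compute and a tool call to move; the robot and the scene stay as the last step left them, time stands still between calls to the robot, and variables do not carry over. Pictures are saved under pics/ and viewed, at most 10 in all, crops included, and the job is handed in when it is done.

Besides the shell and the picture viewer there is one more tool, called as a command line: name --argument value ..., lists and objects as JSON in quotes. apply_moves: Moves the arm, as the interface text tells. Its arguments: {"type":"object","properties":{"dp":{"type":"array"},"twist":{"type":"array"},"fingers":{"type":"array"},"newtons":{"type":"number"}},"required":["dp","twist","fingers"]}

```bash
mkdir -p pics
python3 - <<'E'
from bench import ctrl,get_image,calibration
import cv2,numpy as np
s=ctrl.get_state();print(s)
for n in("scene","top","wrist"):
    im=get_image(n);cv2.imwrite(f"pics/{n}0.png",im[:,:,::-1]);print(n,calibration(n))
E
```

```text
{'time': 0.0, 'joint_positions': array([-1.23485832,  0.32182921, -0.07007682,  1.45166468,  0.02260838,
        1.37082713, -0.0569023 ]), 'qd': array([-0.0004317 ,  0.00186787,  0.00108135, -0.00016259, -0.00160687,
       -0.000464  ,  0.00079496]), 'joint_torque': array([-4.84288521e-04, -4.91303623e+01, -4.04192191e-01, -3.12518585e+01,
       -6.37948955e-02,  4.42772184e-02,  1.90693208e-04]), 'position': array([0.20546737, 0.61602843, 0.19636267]), 'tool_rot': array([-5.03295970e-01, -3.10080977e+00,  3.03301624e-03]), 'ft_force': array([ 0.19355591, -0.28386474,  0.12951696]), 'torque': array([-0.00437525, -0.02607863,  0.00203262]), 'grip_force': 0.0, 'grip_width': 1.0011417308062827}
scene {'fx': 558.4788441996524, 'fy': 558.4788441996524, 'cx': 327.90412231339826, 'cy': 240.44630843077263, 'eye': array([ 0.0659957 , -0.30972565,  0.74976153]), 'attitude': array([ 0.71289058, -0.32317367, -0.80638374])}
top {'fx': 458.6938839330963, 'fy': 458.6938839330963, 'cx': 316.0525481810012, 'cy': 236.76718681079277, 'eye': array([0.48732761, 0.11130717, 0.98473894]), 'attitude': array([ 0.04246515, -0.04156052, -1.56721294])}
wrist {'fx': 413.7188393837313, 'fy': 413.7188393837313, 'cx': 317.96417109289376, 'cy': 240.71327338453332, 'hand_eye': array([[ 1.01341971e-03,  9.69417741e-01,  2.45414378e-01,
         6.70613540e-02],
       [ 9.99999045e-01, -7.51733808e-04, -1.15997544e-03,
         8.70014118e-04],
       [-9.40014483e-04,  2.45415319e-01, -9.69417577e-01,
        -1.87822653e-01],
       [ 0.00000000e+00,  0.00000000e+00,  0.00000000e+00,
         1.00000000e+00]])}
```

View pics/scene0.png

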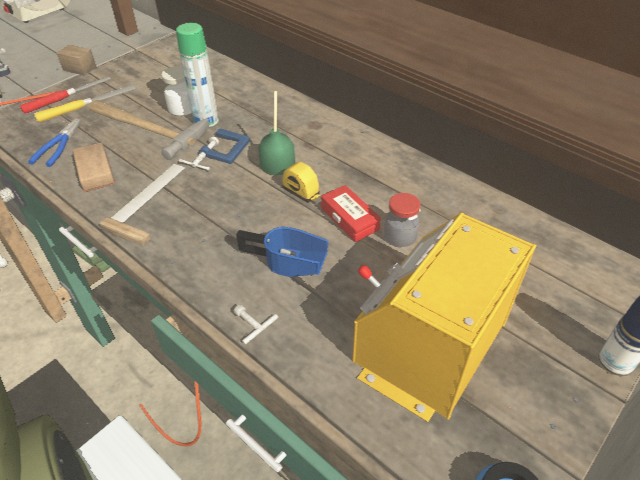

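View pics/top0.png

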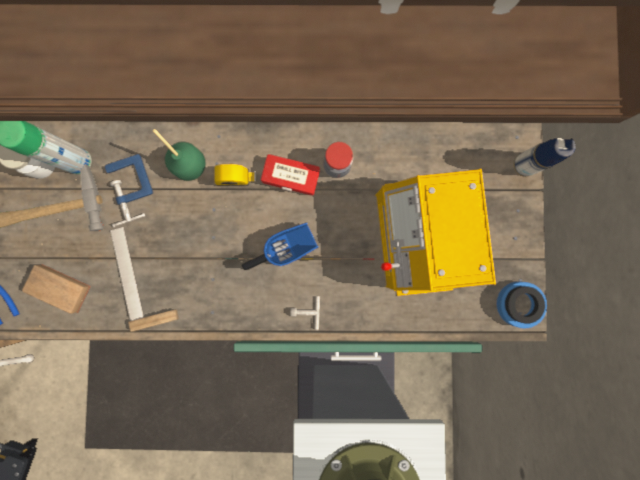

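The scene view shows the safe at the right with its red knob at (366,272), and the cup at (290,250). In the top view the safe top is at x 418–495, y 170–290, the knob is at (387,267), and the cup is at (285,247) with its lip toward the safe. I'll zoom in for corners.

Run:
```python
import cv2,numpy as np
t=cv2.imread("pics/top0.png");s=cv2.imread("pics/scene0.png")
a=cv2.resize(t[160:300,235:501],(798,420),interpolation=cv2.INTER_CUBIC)
cv2.imwrite("pics/c1.png",a)
b=cv2.resize(s[205:415,230:540],(775,525),interpolation=cv2.INTER_CUBIC)
cv2.imwrite("pics/c2.png",b)
```

```text
(no output)
```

View pics/c1.png

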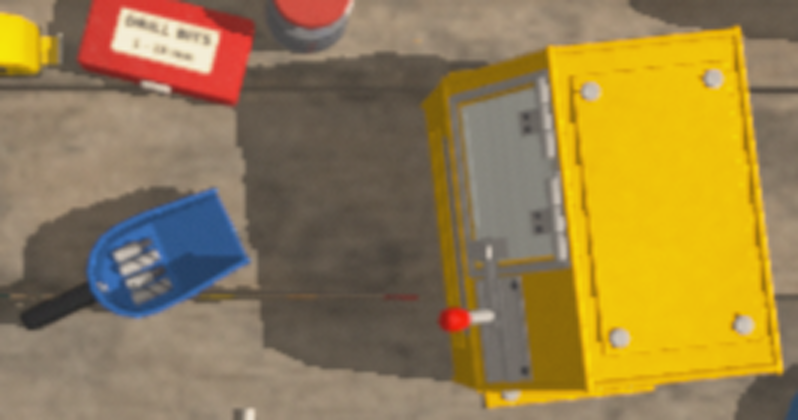

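View pics/c2.png

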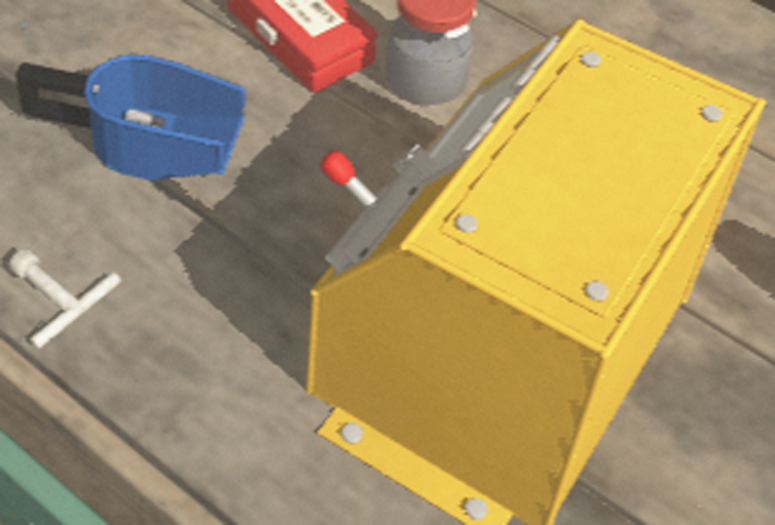

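The crops show the safe top corners, the knob, the cup rim corners at the lip, and the handle tip. I'll triangulate and fit those.

```bash
cat > h.py <<'E'
import numpy as np,cv2
from scipy.spatial.transform import Rotation as R
from scipy.optimize import least_squares
from bench import ctrl,get_image,calibration
def cam(n,st=None):
    c=calibration(n)
    if n=="wrist":
        H=np.array(c["hand_eye"]);T=R.from_rotvec(st["tool_rot"]).as_matrix()
        return c,T@H[:3,:3],st["position"]+T@H[:3,3]
    return c,R.from_rotvec(c["attitude"]).as_matrix(),c["eye"]
def ray(n,uv,st=None):
    c,M,e=cam(n,st);u,v=uv
    d=M@np.array([(u-c["cx"])/c["fx"],-(v-c["cy"])/c["fy"],-1]);return e,d/np.linalg.norm(d)
def onz(n,uv,z,st=None):
    e,d=ray(n,uv,st);return e+d*(z-e[2])/d[2]
def tri(rays):
    A=sum(np.eye(3)-np.outer(d,d) for e,d in rays);b=sum((np.eye(3)-np.outer(d,d))@e for e,d in rays)
    return np.linalg.solve(A,b)
def fit2(loc,w):
    loc=np.array(loc);w=np.array(w)[:,:2];a=loc-loc.mean(0);b=w-w.mean(0)
    th=np.arctan2((a[:,0]*b[:,1]-a[:,1]*b[:,0]).sum(),(a*b).sum())
    M=np.array([[np.cos(th),-np.sin(th)],[np.sin(th),np.cos(th)]])
    t=w.mean(0)-M@loc.mean(0);return th,t,np.linalg.norm(loc@M.T+t-w,axis=1)
E
python3 - <<'E'
from h import *
np.set_printoptions(precision=4,suppress=True)
T=lambda u,v:(235+u/3,160+v/3)
S=lambda u,v:(230+u/2.5,205+v/2.5)
L=[(-.03,.1),(.08,.1),(.08,-.1),(-.03,-.1)]
tp=[T(547,47),T(740,28),T(780,372),T(587,390)];sp=[S(578,22),S(765,100),S(605,352),S(405,247)]
print("top",fit2(L,[onz("top",p,.185) for p in tp]))
print("scene",fit2(L,[onz("scene",p,.185) for p in sp]))
print("tri",np.array([tri([ray("top",a),ray("scene",b)]) for a,b in zip(tp,sp)]))
print("knob",tri([ray("top",T(455,320)),ray("scene",S(338,168))]))
for n,ps in(("top",[T(217,188),T(248,262),T(28,318)]),("scene",[S(245,90),S(223,146),S(22,82)])):
    w=[onz(n,p,z) for p,z in zip(ps,(.047,.047,.046))];print(n,w,fit2([(.062,.027),(.062,-.027),(-.092,0)],w))
E
```

```text
top (np.float64(-1.4690203544131308), array([ 0.5414, -0.108 ]), array([0.0022, 0.002 , 0.0017, 0.0011]))
scene (np.float64(-1.460519924265245), array([ 0.5437, -0.1073]), array([0.0011, 0.0023, 0.001 , 0.0008]))
tri [[ 0.6383 -0.0659  0.1854]
 [ 0.6493 -0.178   0.189 ]
 [ 0.4495 -0.1975  0.1899]
 [ 0.439  -0.088   0.1856]]
knob [ 0.4784 -0.016   0.1561]
top [array([0.5665, 0.1299, 0.047 ]), array([0.5159, 0.1086, 0.047 ]), array([0.4774, 0.2582, 0.046 ])] (np.float64(-1.1428984957356176), array([0.5155, 0.1753]), array([0.0007, 0.0012, 0.0007]))
scene [array([0.5673, 0.1305, 0.047 ]), array([0.5188, 0.1074, 0.047 ]), array([0.4707, 0.253 , 0.046 ])] (np.float64(-1.0805974451580616), array([0.5139, 0.173 ]), array([0.0007, 0.0018, 0.0012]))
```

```bash
cat >> h.py <<'E'
SAFE=(np.array([.5425,-.1077,0]),-1.465)
CUP=(np.array([.515,.175,0]),-1.13)
def w(fr,p):  # local -> world
    return fr[0]+R.from_euler("z",fr[1]).apply(p)
def tool(yaw,pitch=0):
    """tool with x=-(object x), z down; pitch>0 = nose-down turn about object y"""
    m=np.array([[-1,0,0],[0,1,0],[0,0,-1.]]).T
    return R.from_euler("z",yaw)*R.from_euler("y",pitch)*R.from_matrix(m)
def plan(p,rot,n,start=None):
    if start is None: s=ctrl.get_state();p0,r0=s["position"],R.from_rotvec(s["tool_rot"])
    else:p0,r0=start
    v=(r0.inv()*rot).as_rotvec()/n;d=(np.array(p)-p0)/n;r=r0;o=[]
    for i in range(n):
        o.append(np.round(r.inv().apply(d),4).tolist());r=r*R.from_rotvec(v)
    print("dp",o);print("twist",np.round(v,4).tolist());return np.array(p),rot
E
python3 - <<'E'
from h import *
k=w(SAFE,[-.099,-.052,.154]);print(k)
st=plan([.46,.30,.30],tool(SAFE[1]+.6),7)
st=plan([k[0],k[1],.26],tool(SAFE[1]),8,st)
E
```

```text
[ 0.48033643 -0.01474468  0.154     ]
dp [[-0.0488, -0.0314, -0.0147], [-0.0511, -0.0275, -0.0147], [-0.053, -0.0235, -0.0147], [-0.0547, -0.0193, -0.0147], [-0.056, -0.015, -0.0148], [-0.057, -0.0106, -0.0148], [-0.0577, -0.0061, -0.0148]]
twist [-0.0002, 0.0001, 0.0776]
dp [[-0.0316, -0.0236, 0.005], [-0.0333, -0.0212, 0.005], [-0.0348, -0.0186, 0.005], [-0.0361, -0.0159, 0.005], [-0.0372, -0.0132, 0.005], [-0.038, -0.0104, 0.005], [-0.0387, -0.0075, 0.005], [-0.0392, -0.0046, 0.005]]
twist [0.0, 0.0, 0.075]
```

apply_moves --dp '[[-0.034,-0.022,-0.01],[-0.035,-0.02,-0.01],[-0.036,-0.018,-0.01],[-0.037,-0.016,-0.01],[-0.038,-0.014,-0.01],[-0.039,-0.012,-0.01],[-0.039,-0.01,-0.01],[-0.04,-0.008,-0.01],[-0.04,-0.006,-0.01],[-0.04,-0.004,-0.01]]' --twist '[[0,0,0.054],[0,0,0.054],[0,0,0.054],[0,0,0.054],[0,0,0.054],[0,0,0.054],[0,0,0.054],[0,0,0.054],[0,0,0.054],[0,0,0.054]]' --fingers '[0,0,0,0,0,0,0,0,0,0]' --newtons 15

```text
time: 1.15
position: [0.4589, 0.2993, 0.2977]
tool_rot: [-1.315, -2.853, -0.0]
ft_force: [0.5, 0.8, -0.3]
grip_width: 1.002
grip_force: 0.0
```

apply_moves --dp '[[-0.032,-0.024,0.005],[-0.033,-0.021,0.005],[-0.035,-0.019,0.005],[-0.036,-0.016,0.005],[-0.037,-0.013,0.005],[-0.038,-0.01,0.005],[-0.039,-0.008,0.005],[-0.039,-0.005,0.005],[0,0,0],[0,0,0]]' --twist '[[0,0,0.075],[0,0,0.075],[0,0,0.075],[0,0,0.075],[0,0,0.075],[0,0,0.075],[0,0,0.075],[0,0,0.075],[0,0,0],[0,0,0]]' --fingers '[0,0,0,0,0,0,0,0,0,0]'

```text
time: 2.15
position: [0.4785, -0.0151, 0.2573]
tool_rot: [-2.099, -2.337, -0.001]
ft_force: [-0.1, 0.2, -0.1]
grip_width: 1.002
grip_force: 0.0
```

Run:
```python
from h import *
s=ctrl.get_state();print(s["time"],s["position"],s["joint_positions"])
im=get_image("wrist");cv2.imwrite("pics/w1.png",im[:,:,::-1])
hs=cv2.cvtColor(im,cv2.COLOR_RGB2HSV);m=((hs[...,0]<6)|(hs[...,0]>174))&(hs[...,1]>180)&(hs[...,2]>90)
n,l,st,c=cv2.connectedComponentsWithStats(m.astype(np.uint8))
for i in range(1,n):
    if st[i,4]>60:print(c[i],st[i],onz("wrist",c[i],.154,s))
k=w(SAFE,[-.099,-.052,.154]);plan([k[0],k[1],.26],tool(SAFE[1]),2)
```

```text
2.15 [ 0.47850361 -0.01508096  0.25731971] [-0.57067886 -0.09808594  0.51311338  1.78040353  0.04762066  1.44703815
  0.04158162]
[534.26114965  55.92566898] [ 485    0  115  105 4036] [0.60618214 0.11807314 0.154     ]
[320.60945274 230.95771144] [311 219  20  25 402] [ 0.48042844 -0.01332382  0.154     ]
dp [[-0.0006, 0.0008, -0.0013], [-0.0006, 0.0008, -0.0013]]
twist [-0.0, -0.0004, 0.002]
```

View pics/w1.png

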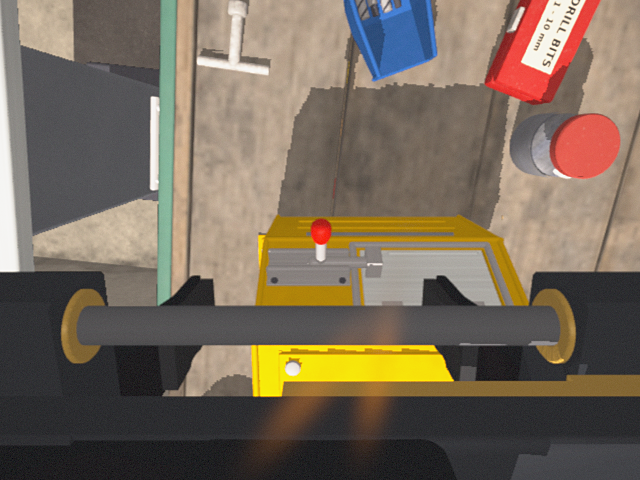

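The wrist view shows the red knob at (320,231), which places it at (0.480, -0.013), in agreement with the safe model. I'll descend, grip and draw the bolt.

apply_moves --dp '[[0.001,0.002,0.03],[0,0,0.03],[0,0,0.03],[0,0,0.03],[0,0,0],[0,0,0],[0,0,0],[0,0,0],[0,0,0],[0,0,0]]' --twist '[[0,0,0],[0,0,0],[0,0,0],[0,0,0],[0,0,0],[0,0,0],[0,0,0],[0,0,0],[0,0,0],[0,0,0]]' --fingers '[0,0,0,0,0.9,0.9,0.9,0.9,0.9,0.9]' --newtons 12

```text
time: 3.2
position: [0.4811, -0.0131, 0.1382]
tool_rot: [2.097, 2.339, 0.002]
ft_force: [-0.7, -0.6, 0.9]
grip_width: 0.538
grip_force: 0.0
```

apply_moves --dp '[[0,0,0],[0,0,0],[0,0,0],[0,0,0],[0,0,0],[0,0,0]]' --twist '[[0,0,0],[0,0,0],[0,0,0],[0,0,0],[0,0,0],[0,0,0]]' --fingers '[0.9,0.9,0.9,0.9,0.9,0.9]'

```text
time: 3.8
position: [0.4805, -0.0132, 0.1374]
tool_rot: [-2.097, -2.339, 0.0]
ft_force: [0.6, -0.4, 0.9]
grip_width: 0.11
grip_force: 0.5
```

apply_moves --dp '[[0,-0.005,0],[0,-0.005,0],[0,-0.005,0],[0,-0.005,0],[0,-0.005,0],[0,-0.003,0],[0,-0.002,0],[0,0,0],[0,0,0]]' --twist '[[0,0,0],[0,0,0],[0,0,0],[0,0,0],[0,0,0],[0,0,0],[0,0,0],[0,0,0],[0,0,0]]' --fingers '[0.9,0.9,0.9,0.9,0.9,0.9,0.9,0.9,0.9]'

```text
time: 4.7
position: [0.4511, -0.0164, 0.1377]
tool_rot: [2.097, 2.339, 0.001]
ft_force: [2.1, 0.2, 2.7]
grip_width: 0.098
grip_force: 1.9
```

Run:
```python
from h import *
im=get_image("scene")[:,:,::-1];b=im[205:345,300:480];c=get_image("top")[:,:,::-1][200:310,340:500]
o=np.hstack([cv2.resize(b,(400,311),interpolation=2),cv2.resize(c,(400,311),interpolation=2)])
cv2.imwrite("pics/k1.png",o)
```

```text
(no output)
```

View pics/k1.png

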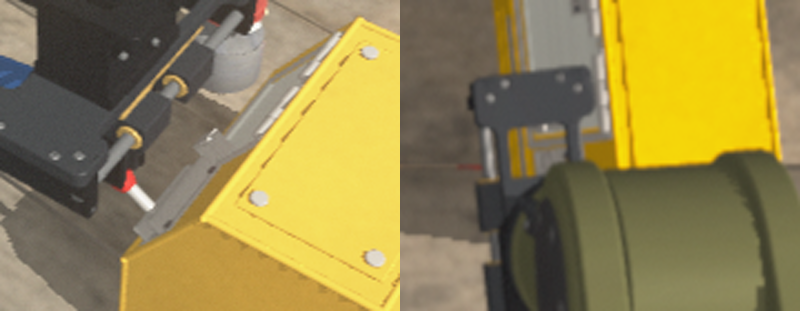

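The knob is between the fingers and moved with them: its stem neck went from about (371,278) to (358,287) in the scene image. I'll release, rise and verify.

apply_moves --dp '[[0,0,0],[0,0,0],[0,0,0],[0,0,0],[0,0,-0.03],[0,0,-0.03],[0,0,-0.03],[0,0,-0.03],[0,0,-0.03],[0,0,0]]' --twist '[[0,0,0],[0,0,0],[0,0,0],[0,0,0],[0,0,0],[0,0,0],[0,0,0],[0,0,0],[0,0,0],[0,0,0]]' --fingers '[0.5,0.5,0.5,0.5,0.5,0.5,0.5,0.5,0.5,0.5]'

```text
time: 5.8
position: [0.4526, -0.0165, 0.2911]
tool_rot: [2.095, 2.336, 0.008]
ft_force: [-0.8, 0.6, -0.6]
grip_width: 0.499
grip_force: 0.0
```

```bash
cat >> h.py <<'E'
def red(z=.154):
    s=ctrl.get_state();im=get_image("wrist")
    hs=cv2.cvtColor(im,cv2.COLOR_RGB2HSV);m=((hs[...,0]<6)|(hs[...,0]>174))&(hs[...,1]>180)&(hs[...,2]>90)
    n,l,st,c=cv2.connectedComponentsWithStats(m.astype(np.uint8))
    for i in range(1,n):
        if 150<st[i,4]<1500:print(c[i],st[i],onz("wrist",c[i],z,s))
    return s,im
E
python3 - <<'E'
from h import *
s,im=red();print(s["time"],s["position"])
# cup: blue mask lip-end corners seen from wrist
cv2.imwrite("pics/w2.png",im[:,:,::-1])
g=np.array([-.070,0,.0465]);gp=w(CUP,g);print("handle",gp)
rt=tool(CUP[1],-np.radians(30))
tcp=gp+rt.apply([0,0,.019]);print("tcp",tcp,"above",tcp-rt.apply([0,0,.1]))
st=plan(tcp+[0,.05,.15],rt,8)
E
```

```text
[317.27469136 223.21604938] [309 212  18  24 324] [ 0.45301502 -0.01620377  0.154     ]
5.8 [ 0.45257622 -0.0164706   0.29105356]
handle [0.48513381 0.23830885 0.0465    ]
tcp [0.48918708 0.22971694 0.03004552] above [0.46785409 0.27493755 0.11664806]
dp [[0.0363, 0.0087, 0.0136], [0.0367, 0.01, 0.0114], [0.037, 0.0114, 0.0091], [0.037, 0.0128, 0.0068], [0.0368, 0.0143, 0.0046], [0.0364, 0.0157, 0.0023], [0.0358, 0.0172, 0.0002], [0.035, 0.0186, -0.0019]]
twist [-0.0105, -0.0648, -0.0406]
```

The bolt is drawn about 27.6 mm, with the knob now at x = 0.453. Moving to above the cup handle for a close look.

apply_moves --dp '[[0.036,0.009,0.014],[0.037,0.01,0.011],[0.037,0.011,0.009],[0.037,0.013,0.007],[0.037,0.014,0.005],[0.036,0.016,0.002],[0.036,0.017,0],[0.035,0.019,-0.002],[0,0,0],[0,0,0]]' --twist '[[-0.01,-0.065,-0.041],[-0.01,-0.065,-0.041],[-0.01,-0.065,-0.041],[-0.01,-0.065,-0.041],[-0.01,-0.065,-0.041],[-0.01,-0.065,-0.041],[-0.01,-0.065,-0.041],[-0.01,-0.065,-0.041],[0,0,0],[0,0,0]]' --fingers '[0.5,0.5,0.5,0.5,0.5,0.5,0.5,0.5,0.5,0.5]'

```text
time: 6.85
position: [0.4863, 0.2799, 0.1749]
tool_rot: [1.423, 2.266, -0.4]
ft_force: [0.5, -0.8, 0.7]
grip_width: 0.501
grip_force: 0.0
```

Run:
```python
from h import *
s=ctrl.get_state();im=get_image("wrist");cv2.imwrite("pics/w3.png",im[:,:,::-1]);np.save("s3.npy",s,allow_pickle=True)
print(s["time"],s["position"],s["tool_rot"],s["joint_positions"])
```

```text
6.85 [0.48626427 0.27991047 0.17491687] [ 1.42305531  2.26551451 -0.39980601] [-0.94695334  0.28791311  0.06542629  1.64822108  0.45106387  1.46854684
 -0.53989139]
```

View pics/w3.png

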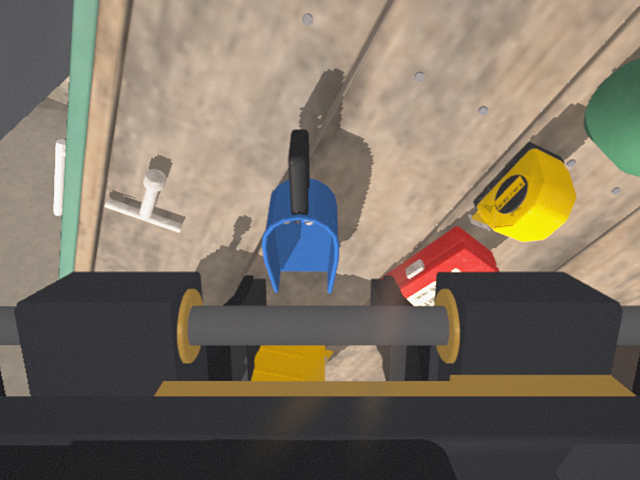

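The wrist view shows the handle bar from (299,134) to (300,208), centred on column 300, and the lip rim corners at (278,293) and (333,292).

Run:
```python
from h import *
s=np.load("s3.npy",allow_pickle=True).item()
P=[onz("wrist",p,z,s) for p,z in(((299.5,134),.052),((300,208),.052),((278,293),.047),((333,292),.047))]
print(np.array(P));d=P[1]-P[0];print("yaw",np.arctan2(d[1],d[0]))
m=(P[2]+P[3])/2-P[0];print("yaw2",np.arctan2(m[1],m[0]),np.linalg.norm(m))
print(fit2([(-.093,0),(-.040,0),(.062,-.027),(.062,.027)],P))
```

```text
[[0.47060969 0.28120921 0.052     ]
 [0.49733695 0.22157107 0.052     ]
 [0.52349639 0.10782798 0.047     ]
 [0.57157071 0.13359772 0.047     ]]
yaw -1.1494759485710544
yaw2 -1.1238557601077168 0.17804875852881522
(np.float64(-1.117929966438687), array([0.51673791, 0.1840283 ]), array([0.01460517, 0.00246722, 0.00947988, 0.00734273]))
```

```bash
sed -i 's/^CUP=.*/CUP=(np.array([.5173,.1761,0]),-1.125)/' h.py
python3 - <<'E'
from h import *
rt=tool(CUP[1],-np.radians(30));gp=w(CUP,[-.07,0,.0465]);tcp=gp+rt.apply([0,0,.019]);print(tcp)
st=plan(tcp-rt.apply([0,0,.06]),rt,3)
plan(tcp,rt,3,st)
E
```

```text
[0.49121382 0.23068719 0.03004552]
dp [[0.0116, -0.0054, 0.0298], [0.0116, -0.0055, 0.0298], [0.0115, -0.0056, 0.0298]]
twist [-0.0037, 0.0007, 0.0008]
dp [[0.0, 0.0, 0.02], [0.0, 0.0, 0.02], [0.0, 0.0, 0.02]]
twist [0.0, 0.0, 0.0]
```

apply_moves --dp '[[0.012,-0.005,0.03],[0.012,-0.006,0.03],[0.011,-0.006,0.03],[0,0,0.02],[0,0,0.02],[0,0,0.02],[0,0,0],[0,0,0],[0,0,0],[0,0,0]]' --twist '[[-0.004,0,0],[-0.004,0,0],[-0.003,0,0],[0,0,0],[0,0,0],[0,0,0],[0,0,0],[0,0,0],[0,0,0],[0,0,0]]' --fingers '[0.5,0.5,0.5,0.5,0.5,0.5,0.5,0.7,0.8,0.8]'

```text
time: 7.9
position: [0.4921, 0.2331, 0.032]
tool_rot: [1.423, 2.262, -0.375]
ft_force: [0.2, -0.3, 0.2]
grip_width: 0.31
grip_force: 0.0
```

Run:
```python
from h import *
s=ctrl.get_state();print(s["position"],s["tool_rot"],s["ft_force"],s["grip_width"],s["grip_force"])
b=get_image("scene")[:,:,::-1][190:310,210:370]
cv2.imwrite("pics/g1.png",cv2.resize(b,(640,480),interpolation=2))
```

```text
[0.49210065 0.23309832 0.03197186] [ 1.42323368  2.26172976 -0.37529694] [ 0.24243834 -0.25990884  0.1503854 ] 0.3096646623584733 0.0
```

View pics/g1.png

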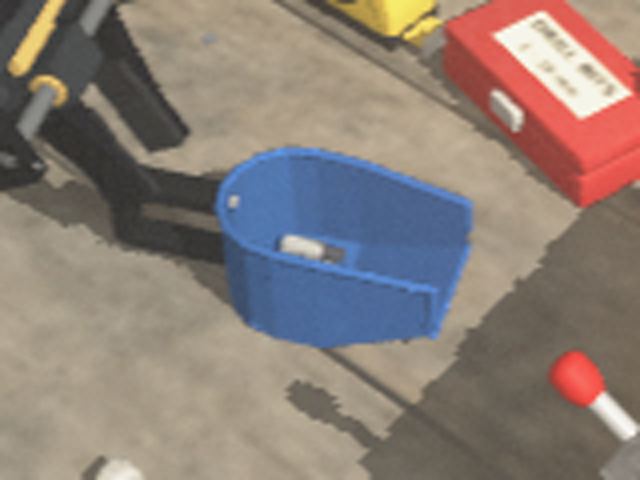

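The fingers straddle the bar of the handle. Closing firmly and lifting a little.

apply_moves --dp '[[0,0,0],[0,0,0],[0,0,0],[0,0,0],[0,0,0],[0,0,0]]' --twist '[[0,0,0],[0,0,0],[0,0,0],[0,0,0],[0,0,0],[0,0,0]]' --fingers '[1,1,1,1,1,1]' --newtons 60

```text
time: 8.55
position: [0.4917, 0.2326, 0.031]
tool_rot: [1.423, 2.262, -0.378]
ft_force: [-1.2, 1.9, 3.6]
grip_width: 0.093
grip_force: 60.1
```

Run:
```python
from h import *
s=ctrl.get_state();print(s["time"],s["position"],s["tool_rot"],s["ft_force"],s["grip_width"],s["grip_force"])
np.save("grasp.npy",s,allow_pickle=True)
r=R.from_rotvec(s["tool_rot"]).as_matrix();print(r)
# cup pose estimate: lip rim corners + rounded back in top view
im=get_image("top");hs=cv2.cvtColor(im,cv2.COLOR_RGB2HSV)
m=((hs[...,0]>100)&(hs[...,0]<125)&(hs[...,1]>140)).astype(np.uint8);m[:,:240]=0;m[:,340:]=0;m[:200]=0;m[290:]=0
c=max(cv2.findContours(m,0,1)[0],key=cv2.contourArea);print(cv2.minAreaRect(c),cv2.approxPolyDP(c,3,True)[:,0].tolist())
```

```text
8.55 [0.49168203 0.23264942 0.03099447] [ 1.42262082  2.26204644 -0.3776933 ] [-1.23193724  1.90838815  3.57711967] 0.09323636491330789 60.0983789912425
[[-0.37460112  0.90101866  0.21872214]
 [ 0.78108356  0.43377264 -0.44916564]
 [-0.4995823   0.00258232 -0.86626258]]
((288.049560546875, 245.41786193847656), (31.24285888671875, 50.72307205200195), 64.79888153076172) [[306, 224], [269, 238], [264, 248], [266, 258], [283, 264], [316, 247]]
```

```bash
cat >> h.py <<'E'
G=np.array([-.072,0,.0475]);LIP=np.array([.062,0,.0215]);YAW0=-1.122
def cup_tool(lip_w,yaw,deg):
    rc=R.from_euler("z",yaw)*R.from_euler("y",np.radians(deg))
    rt=tool(yaw,np.radians(deg-30));g=lip_w+rc.apply(G-LIP)
    return g+rt.apply([0,0,.019]),rt
def at_safe(x,z,deg,y=.034): return cup_tool(w(SAFE,[x,y,z]),SAFE[1],deg)
E
python3 - <<'E'
from h import *
s=ctrl.get_state();p=s["position"];r=R.from_rotvec(s["tool_rot"])
st=(p+[0,0,.14],r)
p1,r1=at_safe(-.120,.128,0);print(p1,(r.inv()*r1).as_rotvec())
st=plan(p1,r1,8,st)
E
```

```text
[0.55049092 0.13902332 0.13754552] [ 0.1736473  -0.00098897  0.29568973]
dp [[-0.0098, 0.0015, 0.0105], [-0.0097, 0.0021, 0.0104], [-0.0096, 0.0027, 0.0104], [-0.0095, 0.0033, 0.0103], [-0.0094, 0.0039, 0.0103], [-0.0092, 0.0044, 0.0102], [-0.0091, 0.005, 0.0101], [-0.0089, 0.0055, 0.01]]
twist [0.0217, -0.0001, 0.037]
```

apply_moves --dp '[[-0.005,0,-0.009],[-0.01,0,-0.017],[-0.01,0,-0.017],[-0.01,0,-0.017],[-0.01,0,-0.017],[-0.01,0,-0.017],[-0.01,0,-0.017],[-0.005,0,-0.01],[0,0,0]]' --twist '[[0,0,0],[0,0,0],[0,0,0],[0,0,0],[0,0,0],[0,0,0],[0,0,0],[0,0,0],[0,0,0]]' --fingers '[1,1,1,1,1,1,1,1,1]'

```text
time: 9.5
position: [0.4921, 0.2322, 0.1721]
tool_rot: [1.424, 2.261, -0.375]
ft_force: [0.3, 0.2, 0.9]
grip_width: 0.007
grip_force: 0.0
```

The handle slipped out (width 0.007). Checking the scene.

Run:
```python
from h import *
b=get_image("scene")[:,:,::-1][150:330,200:440]
t=get_image("top")[:,:,::-1][180:330,215:335]
s=ctrl.get_state();print(s["time"])
im=get_image("wrist")[:,:,::-1];cv2.imwrite("pics/w5.png",im)
o=np.hstack([cv2.resize(b,(400,300),interpolation=2),cv2.resize(t,(240,300),interpolation=2)])
o=np.vstack([o,cv2.resize(im[60:340,:],(640,280))]);cv2.imwrite("pics/g2.png",o);np.save("s5.npy",s,allow_pickle=True)
```

```text
9.6
```

View pics/g2.png

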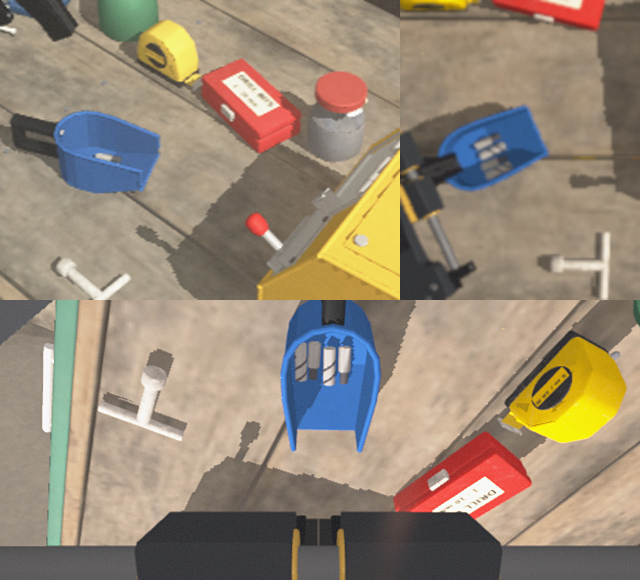

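```bash
cat >> h.py <<'E'
def proj(n,P,st=None):
    c,M,e=cam(n,st);q=M.T@(np.array(P)-e);return np.array([c["cx"]-c["fx"]*q[0]/q[2],c["cy"]+c["fy"]*q[1]/q[2]])
E
python3 - <<'E'
from h import *
p=np.array([.4921,.2331,.032]);r=R.from_rotvec([1.4232,2.2617,-.3753])
for y in(-.0285,-.0135,.0135,.0285):
    for z in(0,-.02,-.04): print(y,z,((proj("scene",p+r.apply([0,y,z]))-[210,190])*4).round())
s=np.load("s5.npy",allow_pickle=True).item();rr=R.from_rotvec(s["tool_rot"])
for z in(0,-.01,-.02,-.03):print(z,proj("wrist",s["position"]+rr.apply([0,0,z]),s).round())
k=[proj("top",w(CUP,q)) for q in([.062,.027,.047],[.062,-.027,.047])];print(k)
E
```

```text
-0.0285 0 [162. 255.]
-0.0285 -0.02 [136. 223.]
-0.0285 -0.04 [110. 191.]
-0.0135 0 [174. 230.]
-0.0135 -0.02 [149. 198.]
-0.0135 -0.04 [123. 166.]
0.0135 0 [196. 187.]
0.0135 -0.02 [171. 156.]
0.0135 -0.04 [146. 123.]
0.0285 0 [208. 164.]
0.0285 -0.02 [183. 133.]
0.0285 -0.04 [158. 100.]
0 [317. 280.]
-0.01 [317. 288.]
-0.02 [317. 296.]
-0.03 [316. 305.]
[array([306.41054521, 221.72360028]), array([317.69200812, 245.50601945])]
```

Run:
```python
import cv2,numpy as np
a=cv2.imread("pics/g1.png")[0:330,0:300];im=cv2.imread("pics/w5.png")[230:400,180:460]
cv2.imwrite("pics/g3.png",np.hstack([cv2.resize(a,(370,400)),cv2.resize(im,(430,400),interpolation=2)]))
```

```text
(no output)
```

View pics/g3.png

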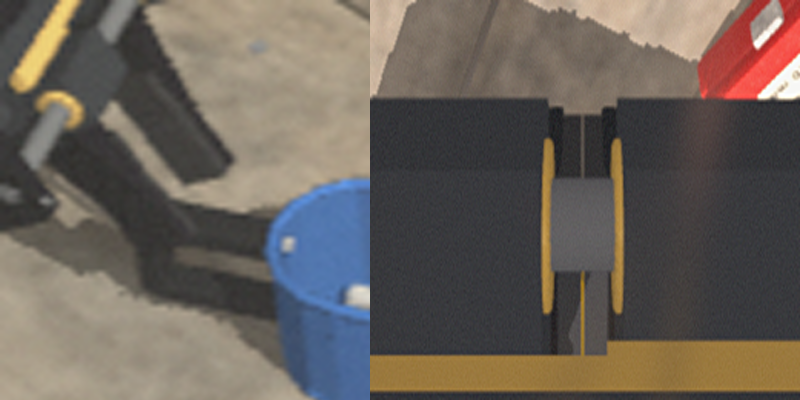

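Run:
```python
from h import *
s=np.load("s5.npy",allow_pickle=True).item();rr=R.from_rotvec(s["tool_rot"])
for x in(-.01,0,.0095,.013):
  for z in(0,-.01,-.019,-.03):print(x,z,proj("wrist",s["position"]+rr.apply([x,0,z]),s).round())
p=np.array([.4921,.2331,.032]);r=R.from_rotvec([1.4232,2.2617,-.3753])
print("far tip corners")
for y in(.0135,.0285):
  for x in(-.0095,.0095):
    for z in(0,-.019):print(x,y,z,((proj("scene",p+r.apply([x,y,z]))-[210,190])*4).round())
```

```text
-0.01 0 [317. 300.]
-0.01 -0.01 [317. 308.]
-0.01 -0.019 [317. 316.]
-0.01 -0.03 [316. 328.]
0 0 [317. 280.]
0 -0.01 [317. 288.]
0 -0.019 [317. 295.]
0 -0.03 [316. 305.]
0.0095 0 [317. 262.]
0.0095 -0.01 [317. 268.]
0.0095 -0.019 [317. 275.]
0.0095 -0.03 [316. 283.]
0.013 0 [317. 254.]
0.013 -0.01 [317. 261.]
0.013 -0.019 [317. 267.]
0.013 -0.03 [316. 275.]
far tip corners
-0.0095 0.0135 0 [213. 183.]
-0.0095 0.0135 -0.019 [189. 153.]
0.0095 0.0135 0 [180. 191.]
0.0095 0.0135 -0.019 [156. 161.]
-0.0095 0.0285 0 [224. 160.]
-0.0095 0.0285 -0.019 [201. 130.]
0.0095 0.0285 0 [192. 168.]
0.0095 0.0285 -0.019 [168. 138.]
```

The far fingertip shows at (188,132) in the g1 crop and the shut tips at row ~279 in w5. Both put the real tips about 20 mm short of the reported TCP, so I only caught the bar's edge. The cup is upright with all four bits in it, but about 6 cm further back. I'll relocate it numerically.

```bash
cat >> h.py <<'E'
def blue(n="top",roi=(240,180,345,300)):
    im=get_image(n);hs=cv2.cvtColor(im,cv2.COLOR_RGB2HSV)
    m=((hs[...,0]>100)&(hs[...,0]<125)&(hs[...,1]>140)).astype(np.uint8)
    k=np.zeros_like(m);k[roi[1]:roi[3],roi[0]:roi[2]]=1;m=m*k
    c=max(cv2.findContours(m,0,1)[0],key=cv2.contourArea);return c,im
E
python3 - <<'E'
from h import *
c,_=blue();print(cv2.minAreaRect(c),cv2.approxPolyDP(c,2.5,True)[:,0].tolist())
c,_=blue("scene",(200,180,360,300));print(cv2.approxPolyDP(c,2.5,True)[:,0].tolist())
s=np.load("s5.npy",allow_pickle=True).item()
P=[onz("wrist",q,.047,s) for q in((292,210),(363,210))];print(P)
d=P[1]-P[0];yaw=np.arctan2(d[1],d[0])-np.pi/2;m=(P[0]+P[1])/2
print("yaw",yaw,"origin",m-R.from_euler("z",yaw).apply([.062,0,0]))
print("hand pt", onz("wrist",(333,70),.052,s))
E
```

```text
((259.8399658203125, 254.22238159179688), (31.349308013916016, 49.339229583740234), 64.79888153076172) [[277, 234], [240, 247], [240, 256], [247, 264], [240, 269], [242, 272], [256, 273], [287, 257]]
[[245, 242], [279, 250]]
[array([0.49884818, 0.16993261, 0.047     ]), array([0.54960632, 0.19430833, 0.047     ])]
yaw -1.1230871709479757 origin [0.49738735 0.23800982 0.047     ]
hand pt [0.47663765 0.28406362 0.052     ]
```

Run:
```python
from h import *
C2=(np.array([.497,.2365,0]),-1.123)
rt=tool(C2[1],-np.radians(30));g=w(C2,[-.07,0,.0465]);tcp=g+rt.apply([0,0,.038]);print(tcp)
st=plan(tcp-rt.apply([0,0,.12]),rt,5)
```

```text
[0.47491801 0.28247158 0.01359103]
dp [[0.0248, 0.0016, -0.0023], [0.0248, 0.0016, -0.0023], [0.0248, 0.0016, -0.0023], [0.0248, 0.0016, -0.0023], [0.0248, 0.0016, -0.0023]]
twist [0.0, 0.0002, 0.0001]
```

apply_moves --dp '[[0.025,0.002,-0.002],[0.025,0.002,-0.002],[0.025,0.001,-0.002],[0.025,0.002,-0.003],[0.024,0.001,-0.002],[0,0,0],[0,0,0],[0,0,0]]' --twist '[[0,0,0],[0,0,0],[0,0,0],[0,0,0],[0,0,0],[0,0,0],[0,0,0],[0,0,0]]' --fingers '[0.5,0.5,0.5,0.5,0.5,0.5,0.5,0.5]'

```text
time: 10.55
position: [0.4506, 0.3358, 0.1183]
tool_rot: [1.424, 2.26, -0.38]
ft_force: [0.3, 0.3, 0.2]
grip_width: 0.493
grip_force: 0.0
```

apply_moves --dp '[[0,0,0.02],[0,0,0.02],[0,0,0.02],[0,0,0.02],[0,0,0.02],[0,0,0.018],[0,0,0],[0,0,0],[0,0,0]]' --twist '[[0,0,0],[0,0,0],[0,0,0],[0,0,0],[0,0,0],[0,0,0],[0,0,0],[0,0,0],[0,0,0]]' --fingers '[0.5,0.5,0.5,0.5,0.5,0.5,0.5,0.5,0.5]'

```text
time: 11.45
position: [0.4761, 0.2849, 0.0171]
tool_rot: [1.424, 2.262, -0.376]
ft_force: [0.3, 0.7, 0.8]
grip_width: 0.501
grip_force: 0.0
```

apply_moves --dp '[[0,0,0],[0,0,0],[0,0,0],[0,0,0],[0,0,0],[0,0,0],[0,0,0],[0,0,0],[0,0,0],[0,0,0]]' --twist '[[0,0,0],[0,0,0],[0,0,0],[0,0,0],[0,0,0],[0,0,0],[0,0,0],[0,0,0],[0,0,0],[0,0,0]]' --fingers '[0.7,0.8,0.9,1,1,1,1,1,1,1]' --newtons 25

```text
time: 12.45
position: [0.4755, 0.2841, 0.0159]
tool_rot: [1.423, 2.262, -0.379]
ft_force: [-0.7, 1.0, 0.5]
grip_width: 0.16
grip_force: 25.0
```

Flat grip this time (13.9 mm). Raising the grip force, lifting and checking.

apply_moves --dp '[[0,0,0],[0,0,0],[0,0,0],[-0.005,0,-0.009],[-0.01,0,-0.017],[-0.01,0,-0.017],[-0.01,0,-0.017],[-0.01,0,-0.017],[-0.01,0,-0.017],[-0.005,0,-0.009]]' --twist '[[0,0,0],[0,0,0],[0,0,0],[0,0,0],[0,0,0],[0,0,0],[0,0,0],[0,0,0],[0,0,0],[0,0,0]]' --fingers '[1,1,1,1,1,1,1,1,1,1]' --newtons 60

```text
time: 13.45
position: [0.476, 0.2837, 0.137]
tool_rot: [1.424, 2.261, -0.376]
ft_force: [0.9, -0.1, -2.9]
grip_width: 0.152
grip_force: 60.0
```

```bash
cat >> h.py <<'E'
TC=np.array([-.0522,0,.0159])
def cup_tool(lip_w,yaw,deg):
    rc=R.from_euler("z",yaw)*R.from_euler("y",np.radians(deg))
    return lip_w+rc.apply(TC-LIP),tool(yaw,np.radians(deg-30))
E
python3 - <<'E'
from h import *
s=ctrl.get_state();print(s["time"],s["position"],s["grip_width"],s["grip_force"],s["ft_force"])
p,r=s["position"],R.from_rotvec(s["tool_rot"])
rc=R.from_euler("z",YAW0);lip=p+rc.apply(LIP-TC)
print("expect rim corners top",[proj("top",p+rc.apply(np.array(q)-TC)) for q in([.062,.027,.047],[.062,-.027,.047])])
c,_=blue("top",(225,180,345,300));print(cv2.approxPolyDP(c,2.5,True)[:,0].tolist())
c,_=blue("scene",(200,120,360,300));print(cv2.approxPolyDP(c,2,True)[:,0].tolist())
print([proj("scene",p+rc.apply(np.array(q)-TC)).round(1) for q in([.062,.027,.047],[.062,-.027,.047],[.062,-.027,.0215])])
p1,r1=at_safe(-.125,.128,0);print(p1)
plan(p1,r1,10)
E
```

```text
13.45 [0.47602874 0.28371383 0.13700879] 0.15212620996657591 59.966051896917634 [ 0.91657107 -0.07250971 -2.93495585]
expect rim corners top [array([270.88693665, 226.09054   ]), array([283.82125043, 253.39913619])]
[[271, 228], [229, 245], [225, 249], [225, 269], [241, 276], [284, 255]]
[[231, 183], [237, 184], [236, 187], [232, 186], [238, 189], [274, 196], [254, 192], [254, 189], [243, 190], [239, 187], [244, 184], [241, 186]]
[array([292.1, 176.7]), array([281.2, 198.4]), array([282.1, 210.4])]
[0.5510506  0.13375295 0.1224    ]
dp [[-0.0139, 0.0002, 0.0096], [-0.0138, 0.0008, 0.0096], [-0.0138, 0.0014, 0.0096], [-0.0137, 0.002, 0.0096], [-0.0137, 0.0025, 0.0095], [-0.0136, 0.0031, 0.0095], [-0.0135, 0.0037, 0.0094], [-0.0134, 0.0042, 0.0094], [-0.0132, 0.0048, 0.0093], [-0.0131, 0.0053, 0.0092]]
twist [0.0175, -0.0002, 0.0294]
```

Cup is held, level and where predicted. Carrying it to the port.

apply_moves --dp '[[-0.014,0,0.0096],[-0.014,0.001,0.0096],[-0.014,0.001,0.0096],[-0.014,0.002,0.0096],[-0.014,0.003,0.0095],[-0.0135,0.003,0.0095],[-0.0135,0.004,0.0094],[-0.0135,0.004,0.0094],[-0.013,0.005,0.0093],[-0.013,0.005,0.0092]]' --twist '[[0.0175,0,0.0294],[0.0175,0,0.0294],[0.0175,0,0.0294],[0.0175,0,0.0294],[0.0175,0,0.0294],[0.0175,0,0.0294],[0.0175,0,0.0294],[0.0175,0,0.0294],[0.0175,0,0.0294],[0.0175,0,0.0294]]' --fingers '[1,1,1,1,1,1,1,1,1,1]'

```text
time: 14.55
position: [0.5514, 0.1312, 0.1212]
tool_rot: [1.816, 2.015, -0.489]
ft_force: [0.6, -0.8, -1.9]
grip_width: 0.153
grip_force: 60.0
```

apply_moves --dp '[[0,0,0],[0,0,0]]' --twist '[[0,0,0],[0,0,0]]' --fingers '[1,1]'

```text
time: 14.75
position: [0.5508, 0.1324, 0.1211]
tool_rot: [1.814, 2.017, -0.489]
ft_force: [0.0, 0.9, -2.2]
grip_width: 0.156
grip_force: 60.0
```

Run:
```python
from h import *
s=ctrl.get_state();print(s["time"],s["position"],s["grip_width"],s["ft_force"],s["joint_positions"])
p,r=s["position"],R.from_rotvec(s["tool_rot"])
S=R.from_euler("z",SAFE[1])
rc=r*tool(0,-np.radians(30)).inv()
print("cup euler",rc.as_euler("ZYX",degrees=True),"lip in safe",S.inv().apply(p+rc.apply(LIP-TC)-SAFE[0]))
Q=[[.062,.027,.047],[.062,-.027,.047]]
print("expect top",[proj("top",p+rc.apply(np.array(q)-TC)).round(1) for q in Q],"scene",[proj("scene",p+rc.apply(np.array(q)-TC)).round(1) for q in Q])
c,_=blue("top",(240,140,400,300));print(cv2.approxPolyDP(c,2.5,True)[:,0].tolist())
c,_=blue("scene",(230,120,420,300));print(cv2.approxPolyDP(c,2,True)[:,0].tolist())
p1,r1=at_safe(-.055,.128,0);st=plan(p1,r1,6)
for x,z,d,n in((-.048,.127,20,4),(-.040,.112,44,5),(-.034,.099,58,3)):
    p1,r1=at_safe(x,z,d);print(p1);st=plan(p1,r1,n,st)
```

```text
14.75 [0.55075963 0.13235894 0.12106979] 0.15551538677270305 [ 0.02292906  0.87952816 -2.19278008] [-0.75866508  0.35791119  0.19914057  1.67745272  0.40202049  1.37747393
 -0.58876612]
cup euler [-8.39689051e+01  2.27092919e-02 -1.70380060e-01] lip in safe [-0.12364231  0.03351913  0.1266245 ]
expect top [array([365.6, 205.3]), array([368.8, 234.7])] scene [array([391.1, 219.9]), array([372.3, 240.7])]
[[310, 224], [312, 232], [323, 242], [368, 236], [364, 222], [365, 207], [326, 207], [314, 214]]
[[333, 220], [337, 223], [344, 220], [353, 223], [335, 218]]
dp [[-0.0102, 0.0001, 0.0056], [-0.0102, 0.0001, 0.0056], [-0.0102, 0.0001, 0.0057], [-0.0102, 0.0001, 0.0057], [-0.0102, 0.0001, 0.0057], [-0.0102, 0.0001, 0.0057]]
twist [-0.0003, -0.0001, 0.0006]
[0.55970674 0.05223948 0.16079642]
dp [[-0.0074, -0.0, -0.0068], [-0.0068, -0.0, -0.0074], [-0.0061, -0.0, -0.008], [-0.0054, -0.0, -0.0085]]
twist [-0.0, 0.0873, 0.0]
[0.56300033 0.02122435 0.18730168]
dp [[-0.0071, 0.0, -0.0041], [-0.0067, 0.0, -0.0047], [-0.0063, 0.0, -0.0053], [-0.0058, 0.0, -0.0058], [-0.0053, 0.0, -0.0062]]
twist [0.0, 0.0838, -0.0]
[ 0.56582752 -0.0053988   0.19287954]
dp [[-0.0082, 0.0, -0.004], [-0.0079, 0.0, -0.0046], [-0.0075, 0.0, -0.0052]]
twist [0.0, 0.0814, -0.0]
```

apply_moves --dp '[[-0.0102,0,0.0056],[-0.0102,0,0.0056],[-0.0102,0,0.0057],[-0.0102,0,0.0057],[-0.0102,0,0.0057],[-0.0102,0,0.0057],[0,0,0]]' --twist '[[0,0,0],[0,0,0],[0,0,0],[0,0,0],[0,0,0],[0,0,0],[0,0,0]]' --fingers '[1,1,1,1,1,1,1]'

```text
time: 15.55
position: [0.5584, 0.0605, 0.1228]
tool_rot: [1.815, 2.015, -0.489]
ft_force: [-0.1, 1.4, -2.1]
grip_width: 0.151
grip_force: 60.0
```

apply_moves --dp '[[-0.0074,0,-0.0068],[-0.0068,0,-0.0074],[-0.0061,0,-0.008],[-0.0054,0,-0.0085],[0,0,0]]' --twist '[[0,0.0873,0],[0,0.0873,0],[0,0.0873,0],[0,0.0873,0],[0,0,0]]' --fingers '[1,1,1,1,1]'

```text
time: 16.05
position: [0.5612, 0.0479, 0.1635]
tool_rot: [2.018, 2.23, -0.172]
ft_force: [0.1, 3.0, -0.5]
grip_width: 0.15
grip_force: 60.0
```

```bash
cat >> h.py <<'E'
def lipnow():
    s=ctrl.get_state();p,r=s["position"],R.from_rotvec(s["tool_rot"])
    rc=r*tool(0,-np.radians(30)).inv();S=R.from_euler("z",SAFE[1])
    print(s["time"],"cup euler",rc.as_euler("ZYX",degrees=True).round(2),"lip in safe",S.inv().apply(p+rc.apply(LIP-TC)-SAFE[0]).round(4),"F",s["ft_force"].round(1),s["grip_width"])
    Q=[[-.037,0,.054],[-.02,.032,.054],[-.02,-.032,.054]]
    print("expect top rear rim",[proj("top",p+rc.apply(np.array(q)-TC)).round(1) for q in Q])
E
python3 - <<'E'
from h import *
lipnow()
c,_=blue("top",(280,140,460,300));print(cv2.approxPolyDP(c,2.5,True)[:,0].tolist())
st=None
for x,z,d,n in((-.040,.112,44,5),(-.034,.099,58,3)):
    p1,r1=at_safe(x,z,d);print(p1);st=plan(p1,r1,n,st)
E
```

```text
16.05 cup euler [-84.23  20.11   0.14] lip in safe [-0.0436  0.0345  0.1295] F [ 0.1  3.  -0.5] 0.1500528306612559
expect top rear rim [array([368.8, 217.2]), array([375.6, 198.4]), array([379.4, 234.9])]
[[369, 205], [369, 210], [383, 209], [383, 214], [388, 217], [384, 222], [372, 222], [384, 223], [387, 228], [384, 234], [372, 229], [374, 236], [408, 231], [405, 204], [410, 201], [381, 199]]
[0.56300033 0.02122435 0.18730168]
dp [[-0.0066, -0.0001, -0.0039], [-0.0062, -0.0001, -0.0045], [-0.0058, -0.0001, -0.005], [-0.0054, -0.0001, -0.0054], [-0.0049, -0.0001, -0.0059]]
twist [0.0001, 0.0837, -0.0005]
[ 0.56582752 -0.0053988   0.19287954]
dp [[-0.0082, 0.0, -0.004], [-0.0079, 0.0, -0.0046], [-0.0075, 0.0, -0.0052]]
twist [0.0, 0.0814, -0.0]
```

Flap is yielding with modest force and the cup is still firm in the grip. Tipping on.

apply_moves --dp '[[-0.0066,0,-0.0039],[-0.0062,0,-0.0045],[-0.0058,0,-0.005],[-0.0054,0,-0.0054],[-0.0049,0,-0.0059],[-0.0082,0,-0.004],[-0.0079,0,-0.0046],[-0.0075,0,-0.0052],[0,0,0],[0,0,0]]' --twist '[[0,0.0837,0],[0,0.0837,0],[0,0.0837,0],[0,0.0837,0],[0,0.0837,0],[0,0.0814,0],[0,0.0814,0],[0,0.0814,0],[0,0,0],[0,0,0]]' --fingers '[1,1,1,1,1,1,1,1,1,1]'

```text
time: 17.1
position: [0.5643, -0.0032, 0.1894]
tool_rot: [-1.832, -2.037, -0.446]
ft_force: [-1.0, 1.3, -2.1]
grip_width: 0.155
grip_force: 60.0
```

Run:
```python
from h import *
lipnow();print(ctrl.get_state()["joint_positions"])
p1,r1=at_safe(-.034,.099,64);plan(p1,r1,1)
```

```text
17.1 cup euler [-84.55  57.9   -0.86] lip in safe [-0.0362  0.0321  0.0957] F [-1.   1.3 -2.1] 0.1546404910635932
expect top rear rim [array([406.1, 214.4]), array([407.5, 196.7]), array([411.7, 232.8])]
[-0.0733001   0.28882195  0.40731385  1.62686932 -0.54858608  1.49747754
  0.54832225]
dp [[-0.0065, 0.0012, -0.0145]]
twist [-0.008, 0.1064, -0.0023]
```

apply_moves --dp '[[-0.003,0.001,-0.007],[-0.003,0,-0.007],[0,0,0],[0,0,-0.003],[0,0,0.003],[0,0,-0.003],[0,0,0.003],[0,0,0],[0,0,0],[0,0,0]]' --twist '[[0,0.053,0],[0,0.053,0],[0,0,0],[0,0,0],[0,0,0],[0,0,0],[0,0,0],[0,0,0],[0,0,0],[0,0,0]]' --fingers '[1,1,1,1,1,1,1,1,1,1]'

```text
time: 18.1
position: [0.568, -0.0159, 0.2011]
tool_rot: [-1.769, -1.968, -0.54]
ft_force: [-0.5, 4.6, -0.7]
grip_width: 0.153
grip_force: 60.0
```

Run:
```python
from h import *
lipnow();st=None
for x,z,d,n in((-.040,.112,44,4),(-.048,.127,20,5),(-.055,.129,0,4),(-.14,.129,0,6)):
    p1,r1=at_safe(x,z,d);print(p1);st=plan(p1,r1,n,st)
```

```text
18.1 cup euler [-84.12  64.1   -0.26] lip in safe [-0.0337  0.0349  0.1008] F [-0.5  4.6 -0.7] 0.15319690585762893
expect top rear rim [array([414.7, 211.8]), array([414.9, 194.2]), array([419.2, 230.6])]
[0.56300033 0.02122435 0.18730168]
dp [[0.0058, -0.0003, 0.0081], [0.0065, -0.0003, 0.0076], [0.0071, -0.0003, 0.007], [0.0077, -0.0003, 0.0063]]
twist [-0.0005, -0.0877, -0.0]
[0.55970674 0.05223948 0.16079642]
dp [[0.0048, -0.0, 0.0067], [0.0053, -0.0, 0.0062], [0.0058, -0.0, 0.0058], [0.0063, -0.0, 0.0053], [0.0067, -0.0, 0.0047]]
twist [-0.0, -0.0838, 0.0]
[0.55844253 0.06414434 0.1234    ]
dp [[0.0046, 0.0, 0.0087], [0.0053, 0.0, 0.0083], [0.006, 0.0, 0.0078], [0.0067, 0.0, 0.0072]]
twist [0.0, -0.0873, -0.0]
[0.54946661 0.14866908 0.1234    ]
dp [[0.0123, 0.0, -0.0071], [0.0123, 0.0, -0.0071], [0.0123, 0.0, -0.0071], [0.0123, 0.0, -0.0071], [0.0123, 0.0, -0.0071], [0.0123, 0.0, -0.0071]]
twist [0.0, 0.0, 0.0]
```

apply_moves --dp '[[0.0058,0,0.0081],[0.0065,0,0.0076],[0.0071,0,0.007],[0.0077,0,0.0063],[0.0048,0,0.0067],[0.0053,0,0.0062],[0.0058,0,0.0058],[0.0063,0,0.0053],[0.0067,0,0.0047]]' --twist '[[0,-0.0877,0],[0,-0.0877,0],[0,-0.0877,0],[0,-0.0877,0],[0,-0.0838,0],[0,-0.0838,0],[0,-0.0838,0],[0,-0.0838,0],[0,-0.0838,0]]' --fingers '[1,1,1,1,1,1,1,1,1]'

```text
time: 19.0
position: [0.5615, 0.0522, 0.1608]
tool_rot: [2.009, 2.233, -0.178]
ft_force: [-1.1, 3.5, -2.1]
grip_width: 0.154
grip_force: 60.0
```

apply_moves --dp '[[0.0046,0,0.0087],[0.0053,0,0.0083],[0.006,0,0.0078],[0.0067,0,0.0072],[0.0123,0,-0.0071],[0.0123,0,-0.0071],[0.0123,0,-0.0071],[0.0123,0,-0.0071],[0.0123,0,-0.0071],[0.0123,0,-0.0071]]' --twist '[[0,-0.0873,0],[0,-0.0873,0],[0,-0.0873,0],[0,-0.0873,0],[0,0,0],[0,0,0],[0,0,0],[0,0,0],[0,0,0],[0,0,0]]' --fingers '[1,1,1,1,1,1,1,1,1,1]'

```text
time: 20.0
position: [0.5504, 0.1492, 0.1231]
tool_rot: [1.813, 2.016, -0.488]
ft_force: [-0.2, 0.1, -0.5]
grip_width: 0.151
grip_force: 60.0
```

Run:
```python
from h import *
lipnow();s=ctrl.get_state();p,r=s["position"],R.from_rotvec(s["tool_rot"])
rc=r*tool(0,-np.radians(30)).inv()
def frac(im,p,rc):
    q=np.array([proj("top",p+rc.apply(np.array(a)-TC)) for a in([-.03,.02,.004],[.05,.02,.017],[.05,-.02,.017],[-.03,-.02,.004])]).round().astype(np.int32)
    m=np.zeros(im.shape[:2],np.uint8);cv2.fillPoly(m,[q],1);hs=cv2.cvtColor(im,cv2.COLOR_RGB2HSV)
    b=(hs[...,1]<120)&(m>0);print("nonblue",b.sum(),"of",m.sum(),"bright",(b&(hs[...,2]>110)).sum())
t0=cv2.imread("pics/top0.png")[:,:,::-1].copy()
frac(t0,np.array(w(CUP,TC)),R.from_euler("z",-1.122))
frac(get_image("top"),p,rc)
tp=np.array([.4958,.2248,.0159]);rg=R.from_rotvec([1.423,2.262,-.379])
st=plan(tp+[0,0,.06],rg,9);plan(tp,rg,3,st)
red()
```

```text
20.0 cup euler [-8.396e+01 -2.000e-02 -9.000e-02] lip in safe [-0.1404  0.0349  0.1287] F [-0.2  0.1 -0.5] 0.15091428800972223
expect top rear rim [array([303.7, 225.3]), array([311.3, 206.8]), array([314.9, 242. ])]
nonblue 269 of 766 bright 174
nonblue 0 of 934 bright 0
dp [[0.01, -0.0051, 0.0002], [0.0102, -0.0048, 0.0001], [0.0103, -0.0044, 0.0], [0.0105, -0.0041, -0.0001], [0.0106, -0.0038, -0.0001], [0.0107, -0.0034, -0.0002], [0.0108, -0.0031, -0.0003], [0.0109, -0.0027, -0.0003], [0.011, -0.0023, -0.0004]]
twist [-0.0191, -0.0002, -0.0324]
dp [[0.01, -0.0, 0.0173], [0.01, -0.0, 0.0173], [0.01, -0.0, 0.0173]]
twist [0.0, 0.0, 0.0]
[508.86494253 219.6637931 ] [485 198  47  43 348] [0.60250383 0.22568856 0.154     ]
```

The cup is empty. Returning it to its original spot.

apply_moves --dp '[[0.01,-0.005,0],[0.0102,-0.005,0],[0.0103,-0.0044,0],[0.0105,-0.004,0],[0.0106,-0.004,0],[0.0107,-0.0034,0],[0.0108,-0.003,0],[0.0109,-0.0027,0],[0.011,-0.0023,-0.001],[0,0,0]]' --twist '[[-0.0191,0,-0.0324],[-0.0191,0,-0.0324],[-0.0191,0,-0.0324],[-0.0191,0,-0.0324],[-0.0191,0,-0.0324],[-0.0191,0,-0.0324],[-0.0191,0,-0.0324],[-0.0191,0,-0.0324],[-0.0191,0,-0.0324],[0,0,0]]' --fingers '[1,1,1,1,1,1,1,1,1,1]'

```text
time: 21.1
position: [0.4943, 0.2217, 0.0749]
tool_rot: [1.422, 2.264, -0.383]
ft_force: [0.4, 0.3, -1.6]
grip_width: 0.153
grip_force: 60.0
```

apply_moves --dp '[[0.01,0,0.017],[0.01,0,0.017],[0.005,0,0.009],[0,0,0]]' --twist '[[0,0,0],[0,0,0],[0,0,0],[0,0,0]]' --fingers '[1,1,1,1]'

```text
time: 21.5
position: [0.4956, 0.219, 0.025]
tool_rot: [1.426, 2.259, -0.387]
ft_force: [0.2, -0.0, -1.9]
grip_width: 0.155
grip_force: 60.0
```

Run:
```python
from h import *
lipnow()
tp=np.array([.4958,.2248,.0159]);rg=R.from_rotvec([1.423,2.262,-.379])
plan(tp,rg,2)
c,_=blue("top",(245,180,345,300));print(cv2.minAreaRect(c),cv2.approxPolyDP(c,2.5,True)[:,0].tolist())
```

```text
21.5 cup euler [-64.56  -0.13  -0.14] lip in safe [-0.2221  0.0257  0.0308] F [ 0.2 -0.  -1.9] 0.1546613104458905
expect top rear rim [array([269.4, 253.8]), array([270.4, 235.8]), array([283.9, 264.6])]
dp [[0.0045, 0.0014, 0.0026], [0.0045, 0.0014, 0.0026]]
twist [-0.0028, 0.0012, -0.0008]
((289.8999938964844, 244.800048828125), (31.75216293334961, 50.98234939575195), 63.43495178222656) [[308, 224], [273, 236], [266, 247], [268, 258], [284, 264], [318, 247]]
```

apply_moves --dp '[[0.0045,0.001,0.0026],[0.0045,0.001,0.0026],[0,0,0],[0,0,0]]' --twist '[[0,0,0],[0,0,0],[0,0,0],[0,0,0]]' --fingers '[1,1,1,1]'

```text
time: 21.95
position: [0.4958, 0.226, 0.0173]
tool_rot: [1.426, 2.26, -0.382]
ft_force: [0.1, 0.5, -0.9]
grip_width: 0.156
grip_force: 60.0
```

Run:
```python
from h import *
lipnow()
tp=np.array([.4958,.2248,.0159]);rg=R.from_rotvec([1.423,2.262,-.379])
plan(tp,rg,1)
c,_=blue("top",(245,180,345,300));print(cv2.minAreaRect(c),cv2.approxPolyDP(c,2.5,True)[:,0].tolist())
```

```text
21.95 cup euler [-6.451e+01 -4.000e-02  3.000e-02] lip in safe [-0.2291  0.0267  0.023 ] F [ 0.1  0.5 -0.9] 0.1561843319823311
expect top rear rim [array([266.4, 253.8]), array([267.4, 235.9]), array([280.7, 264.5])]
dp [[-0.0003, -0.0005, 0.0018]]
twist [-0.0028, 0.001, -0.0023]
((286.6883850097656, 245.08782958984375), (31.296083450317383, 50.456947326660156), 64.79888153076172) [[305, 225], [270, 236], [263, 247], [265, 258], [281, 264], [314, 247]]
```

apply_moves --dp '[[-0.001,0,0.0025],[0,0,0],[0,0,0],[0,0,0],[0,0,0],[0,0,0],[0,0,0],[0,0,-0.02],[0,0,-0.03],[0,0,-0.04]]' --twist '[[0,0,0],[0,0,0],[0,0,0],[0,0,0],[0,0,0],[0,0,0],[0,0,0],[0,0,0],[0,0,0],[0,0,0]]' --fingers '[1,1,0.5,0.5,0.5,0.5,0.5,0.5,0.5,0.5]'

```text
time: 23.0
position: [0.4764, 0.2629, 0.093]
tool_rot: [1.427, 2.259, -0.388]
ft_force: [0.4, 0.4, -0.1]
grip_width: 0.5
grip_force: 0.0
```

apply_moves --dp '[[0,0,-0.04],[0,0,-0.04],[0,0,-0.02],[0,0,0]]' --twist '[[0,0,0],[0,0,0],[0,0,0],[0,0,0]]' --fingers '[0.5,0.5,0.5,0.5]'

```text
time: 23.4
position: [0.4559, 0.3129, 0.1825]
tool_rot: [1.425, 2.262, -0.374]
ft_force: [0.3, 0.4, -0.5]
grip_width: 0.5
grip_force: 0.0
```

Run:
```python
from h import *
c,_=blue("top",(245,180,345,300));print(cv2.minAreaRect(c),cv2.approxPolyDP(c,2.5,True)[:,0].tolist())
a=cv2.imread("pics/top0.png")[:,:,::-1]
k=w(SAFE,[-.099,-.0796,.154]);print(k)
st=plan([k[0],k[1]+.03,.28],tool(SAFE[1]),8)
```

```text
((287.7525939941406, 244.44329833984375), (31.272663116455078, 51.17344665527344), 66.03751373291016) [[305, 223], [269, 237], [264, 246], [266, 258], [283, 263], [316, 246]]
[ 0.45289075 -0.01765922  0.154     ]
dp [[-0.0352, -0.0164, 0.0059], [-0.0362, -0.0148, 0.0038], [-0.037, -0.0133, 0.0016], [-0.0375, -0.0117, -0.0007], [-0.0379, -0.0102, -0.003], [-0.038, -0.0087, -0.0053], [-0.0379, -0.0072, -0.0077], [-0.0376, -0.0057, -0.0101]]
twist [0.0114, 0.0647, 0.0415]
```

Cup is back within about 2 mm. Now to the bolt.

apply_moves --dp '[[-0.035,-0.016,0.006],[-0.036,-0.015,0.004],[-0.037,-0.013,0.002],[-0.0375,-0.012,-0.001],[-0.038,-0.01,-0.003],[-0.038,-0.009,-0.005],[-0.038,-0.007,-0.008],[-0.0376,-0.006,-0.01],[0,0,0],[0,0,0]]' --twist '[[0.0114,0.0647,0.0415],[0.0114,0.0647,0.0415],[0.0114,0.0647,0.0415],[0.0114,0.0647,0.0415],[0.0114,0.0647,0.0415],[0.0114,0.0647,0.0415],[0.0114,0.0647,0.0415],[0.0114,0.0647,0.0415],[0,0,0],[0,0,0]]' --fingers '[0.5,0.5,0.5,0.5,0.5,0.5,0.5,0.5,0.5,0.5]'

```text
time: 24.45
position: [0.4519, 0.0091, 0.2782]
tool_rot: [-2.109, -2.328, 0.005]
ft_force: [-0.3, -0.0, 0.6]
grip_width: 0.503
grip_force: 0.0
```

Run:
```python
from h import *
s,im=red();cv2.imwrite("pics/w9.png",im[:,:,::-1]);print(s["position"],s["joint_positions"])
# flap shut? compare the top-view flap region with the start, where not hidden
t=get_image("top");a=cv2.imread("pics/top0.png")[:,:,::-1]
r=np.s_[190:235,392:418];print("flap diff",np.abs(t[r].astype(int)-a[r]).mean(),"ref",np.abs(t[180:280,430:480].astype(int)-a[180:280,430:480]).mean())
k=w(SAFE,[-.099,-.0796,.154]);st=plan([k[0],k[1],.23],tool(SAFE[1]),2);plan([k[0],k[1],.122],tool(SAFE[1]),4,st)
```

```text
[316.52760736 258.04907975] [308 247  18  23 326] [ 0.45307804 -0.01626607  0.154     ]
[0.45186941 0.0090932  0.27822259] [-0.58785671 -0.16310135  0.44980204  1.79288745  0.07225112  1.49921802
 -0.0500115 ]
flap diff 29.933048433048434 ref 31.0908
dp [[-0.0148, -0.0008, 0.024], [-0.0148, -0.0009, 0.0239]]
twist [-0.0021, 0.0012, -0.0004]
dp [[0.0, 0.0, 0.027], [0.0, 0.0, 0.027], [0.0, 0.0, 0.027], [0.0, 0.0, 0.027]]
twist [0.0, 0.0, 0.0]
```

Run:
```python
from h import *
s9=ctrl.get_state();s1=dict(position=np.array([.4785,-.0151,.2573]),tool_rot=np.array([-2.099,-2.337,-.001]))
A=cv2.imread("pics/w1.png");B=cv2.imread("pics/w9.png")
for t in(.0,.08,.15,.25,.35,.5):
    for y in(0,.03,.065):
        P=w(SAFE,[-.075+.041*t,y,.113+.065*t]);o=[]
        for im,s in((A,s1),(B,s9)):
            u,v=proj("wrist",P,s).round().astype(int);o+=[(u,v),im[v-1:v+2,u-1:u+2].reshape(-1,3).mean(0).round().astype(int).tolist() if 2<v<478 and 2<u<638 else None]
        print(t,y,o)
```

```text
0.0 0 [(np.int64(382), np.int64(250)), [105, 149, 171], (np.int64(405), np.int64(275)), [110, 115, 121]]
0.0 0.03 [(np.int64(418), np.int64(250)), [105, 151, 173], (np.int64(439), np.int64(275)), [38, 36, 34]]
0.0 0.065 [(np.int64(460), np.int64(250)), [101, 149, 173], (np.int64(478), np.int64(275)), [42, 40, 38]]
0.08 0 [(np.int64(383), np.int64(255)), [156, 162, 166], (np.int64(406), np.int64(281)), [110, 114, 120]]
0.08 0.03 [(np.int64(420), np.int64(256)), [160, 167, 170], (np.int64(440), np.int64(281)), [39, 34, 36]]
0.08 0.065 [(np.int64(462), np.int64(256)), [163, 169, 171], (np.int64(479), np.int64(281)), [39, 37, 36]]
0.15 0 [(np.int64(384), np.int64(260)), [162, 167, 171], (np.int64(407), np.int64(286)), [143, 148, 155]]
0.15 0.03 [(np.int64(421), np.int64(260)), [162, 168, 171], (np.int64(441), np.int64(286)), [39, 37, 36]]
0.15 0.065 [(np.int64(464), np.int64(261)), [163, 169, 172], (np.int64(481), np.int64(286)), [42, 39, 39]]
0.25 0 [(np.int64(385), np.int64(268)), [161, 167, 171], (np.int64(408), np.int64(293)), [133, 138, 141]]
0.25 0.03 [(np.int64(422), np.int64(268)), [165, 169, 174], (np.int64(443), np.int64(293)), [45, 87, 111]]
0.25 0.065 [(np.int64(466), np.int64(268)), [165, 171, 174], (np.int64(483), np.int64(293)), [42, 37, 37]]
0.35 0 [(np.int64(386), np.int64(275)), [157, 164, 169], (np.int64(410), np.int64(300)), [130, 135, 137]]
0.35 0.03 [(np.int64(424), np.int64(275)), [161, 166, 169], (np.int64(445), np.int64(300)), [45, 87, 111]]
0.35 0.065 [(np.int64(468), np.int64(275)), [160, 165, 168], (np.int64(486), np.int64(300)), [40, 37, 38]]
0.5 0 [(np.int64(388), np.int64(287)), [154, 161, 167], (np.int64(412), np.int64(311)), [68, 67, 69]]
0.5 0.03 [(np.int64(427), np.int64(287)), [45, 45, 45], (np.int64(448), np.int64(311)), [46, 86, 109]]
0.5 0.065 [(np.int64(472), np.int64(287)), [163, 167, 169], (np.int64(490), np.int64(312)), [46, 42, 41]]
```

apply_moves --dp '[[-0.015,-0.001,0.011],[-0.0145,-0.001,0.01],[0,0,0],[0,0,0]]' --twist '[[-0.002,0.001,0],[-0.002,0.001,0],[0,0,0],[0,0,0]]' --fingers '[0.5,0.5,0.5,0.5]'

```text
time: 24.95
position: [0.4531, -0.0166, 0.2579]
tool_rot: [2.1, 2.336, 0.001]
ft_force: [0.2, 0.7, 0.2]
grip_width: 0.5
grip_force: 0.0
```

Run:
```python
from h import *
s,im=red();print(s["position"]);B=im[:,:,::-1]
for t in(-.05,0,.08,.15,.25):
    for y in(0,.015,.03,.045,.065):
        u,v=proj("wrist",w(SAFE,[-.075+.041*t,y,.113+.065*t]),s).round().astype(int)
        print(t,y,(u,v),B[v-1:v+2,u-1:u+2].reshape(-1,3).mean(0).round().astype(int).tolist())
k=w(SAFE,[-.099,-.0796,.154]);plan([k[0],k[1]+.001,.122],tool(SAFE[1]),5)
```

```text
[317.45386534 232.27431421] [308 220  20  26 401] [ 0.45303237 -0.0162366   0.154     ]
[ 0.45314072 -0.01658357  0.25785752]
-0.05 0 (np.int64(412), np.int64(248)) [104, 119, 132]
-0.05 0.015 (np.int64(430), np.int64(248)) [80, 121, 143]
-0.05 0.03 (np.int64(447), np.int64(248)) [72, 122, 148]
-0.05 0.045 (np.int64(465), np.int64(248)) [71, 122, 148]
-0.05 0.065 (np.int64(489), np.int64(248)) [73, 123, 148]
0 0 (np.int64(412), np.int64(251)) [111, 121, 132]
0 0.015 (np.int64(430), np.int64(251)) [96, 139, 160]
0 0.03 (np.int64(448), np.int64(251)) [98, 141, 162]
0 0.045 (np.int64(466), np.int64(251)) [97, 141, 164]
0 0.065 (np.int64(490), np.int64(251)) [98, 141, 162]
0.08 0 (np.int64(414), np.int64(257)) [125, 130, 135]
0.08 0.015 (np.int64(432), np.int64(257)) [151, 157, 159]
0.08 0.03 (np.int64(450), np.int64(257)) [153, 158, 161]
0.08 0.045 (np.int64(468), np.int64(257)) [153, 158, 162]
0.08 0.065 (np.int64(492), np.int64(257)) [154, 159, 162]
0.15 0 (np.int64(415), np.int64(261)) [129, 133, 138]
0.15 0.015 (np.int64(433), np.int64(261)) [153, 157, 161]
0.15 0.03 (np.int64(451), np.int64(262)) [152, 157, 160]
0.15 0.045 (np.int64(470), np.int64(262)) [152, 158, 161]
0.15 0.065 (np.int64(494), np.int64(262)) [154, 159, 161]
0.25 0 (np.int64(416), np.int64(269)) [149, 154, 157]
0.25 0.015 (np.int64(435), np.int64(269)) [154, 160, 163]
0.25 0.03 (np.int64(454), np.int64(269)) [156, 161, 164]
0.25 0.045 (np.int64(472), np.int64(269)) [157, 162, 164]
0.25 0.065 (np.int64(497), np.int64(269)) [157, 163, 165]
dp [[-0.0, -0.0002, 0.0273], [-0.0, -0.0002, 0.0273], [-0.0, -0.0001, 0.0273], [-0.0, -0.0001, 0.0273], [-0.0, -0.0001, 0.0273]]
twist [0.0004, -0.0, 0.0002]
```

The flap is flush-shut (same grey as at the start). Descending onto the knob, gripping and shooting the bolt.

apply_moves --dp '[[0,0,0.027],[0,0,0.027],[0,0,0.027],[0,0,0.027],[0,0,0.027],[0,0,0],[0,0,0],[0,0,0],[0,0,0],[0,0,0]]' --twist '[[0,0,0],[0,0,0],[0,0,0],[0,0,0],[0,0,0],[0,0,0],[0,0,0],[0,0,0],[0,0,0],[0,0,0]]' --fingers '[0.5,0.5,0.5,0.5,0.5,0.7,0.9,0.9,0.9,0.9]' --newtons 15

```text
time: 26.0
position: [0.4544, -0.0178, 0.1246]
tool_rot: [2.101, 2.333, 0.005]
ft_force: [-1.2, 1.0, 4.1]
grip_width: 0.158
grip_force: 15.0
```

apply_moves --dp '[[0,0,0],[0,0,0],[0,0,0]]' --twist '[[0,0,0],[0,0,0],[0,0,0]]' --fingers '[0.9,0.9,0.9]'

```text
time: 26.3
position: [0.4544, -0.0178, 0.1246]
tool_rot: [2.101, 2.333, 0.005]
ft_force: [-2.8, 1.2, 6.1]
grip_width: 0.158
grip_force: 15.0
```

apply_moves --dp '[[0,0.005,0],[0,0.005,0],[0,0.005,0],[0,0.005,0],[0,0.004,0],[0,0.003,0],[0,0.002,0],[0,0,0]]' --twist '[[0,0,0],[0,0,0],[0,0,0],[0,0,0],[0,0,0],[0,0,0],[0,0,0],[0,0,0]]' --fingers '[0.9,0.9,0.9,0.9,0.9,0.9,0.9,0.9]'

```text
time: 27.1
position: [0.4812, -0.0149, 0.1244]
tool_rot: [-2.102, -2.333, 0.0]
ft_force: [-8.0, 0.2, 11.4]
grip_width: 0.158
grip_force: 15.0
```

Run:
```python
from h import *
s=ctrl.get_state();print(s["time"],s["position"],s["ft_force"],s["torque"],s["grip_width"],s["grip_force"])
```

```text
27.1 [ 0.48120142 -0.01494227  0.12443916] [-8.01149163  0.24484351 11.42162602] [ 0.0038408   1.76211816 -0.00190259] 0.1578188429535693 15.001173913478851
```

apply_moves --dp '[[0,0.002,0],[0,0,0]]' --twist '[[0,0,0],[0,0,0]]' --fingers '[0.9,0.9]'

```text
time: 27.3
position: [0.4812, -0.0148, 0.1242]
tool_rot: [-2.1, -2.33, 0.005]
ft_force: [-12.9, -1.0, 15.0]
grip_width: 0.159
grip_force: 15.0
```

apply_moves --dp '[[0,-0.002,0],[0,-0.001,0],[0,0,0],[0,0,0],[0,0,0],[0,0,0],[0,0,-0.02],[0,0,-0.03],[0,0,-0.03],[0,0,-0.03]]' --twist '[[0,0,0],[0,0,0],[0,0,0],[0,0,0],[0,0,0],[0,0,0],[0,0,0],[0,0,0],[0,0,0],[0,0,0]]' --fingers '[0.5,0.5,0.5,0.5,0.5,0.5,0.5,0.5,0.5,0.5]'

```text
time: 28.3
position: [0.4813, -0.0153, 0.2346]
tool_rot: [2.102, 2.333, 0.003]
ft_force: [0.4, -0.4, 0.3]
grip_width: 0.498
grip_force: 0.0
```

apply_moves --dp '[[0,0,-0.025],[0,0,0],[0,0,0]]' --twist '[[0,0,0],[0,0,0],[0,0,0]]' --fingers '[0.5,0.5,0.5]'

```text
time: 28.6
position: [0.4816, -0.0152, 0.2586]
tool_rot: [2.101, 2.333, 0.004]
ft_force: [-0.3, -0.6, -1.2]
grip_width: 0.501
grip_force: 0.0
```

Run:
```python
from h import *
s,im=red();print(s["time"],s["position"])
c,_=blue("top",(245,180,345,300));print(cv2.minAreaRect(c))
```

```text
[316.55086849 229.76426799] [307 218  20  25 403] [ 0.48089103 -0.01319527  0.154     ]
28.6 [ 0.48158572 -0.01520142  0.25862644]
((287.7525939941406, 244.44329833984375), (31.272663116455078, 51.17344665527344), 66.03751373291016)
```

```bash
python3 -c "
from bench import ctrl
print(ctrl.close_job())"
```

```text
the job is handed in; nothing more can be done
None
```

I drew the bolt, tipped the bits into the safe (the cup checked empty afterwards), stood the cup upright within about 2 mm of where it started, shot the bolt home with the flap shut, and handed in at 28.6 s; my first grip on the handle slipped and dropped the cup about 6 cm back, upright and with no bits spilled.

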